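# Shoot the bolt of the press slide past its spring catch

## Robot

A 6-joint arm with a two-finger parallel gripper is mounted at the origin on the work surface. World frame = base frame: x ahead of the robot, y to its left, z up, the work surface at z = 0. Lengths are in mm, angles in rad, forces in N, time in s.
With the tool pointing down it reaches from about 275 to 1000 mm from the base axis. Payload 8.4 kg.
Tool frame: the origin (TCP) lies midway between the tips of the shut fingers; the grasp point (between the pads) lies r.grasp_offset behind it (r.grasp_offset is the distance from the TCP to the grasp point, in mm); z points along the fingers, y is the direction in which the jaws open and shut (so a half turn about z gives the same grasp; the last joint's range is limited). The gripper opens to 85 mm and grips with 20 to 120 N. Pads are 22 mm wide; open, the fingers measure 114 mm over their backs; the gripper's body (76 mm by 85 mm) begins 54 mm behind the grasp point. The pads swing forward as they close: fully open they stand 13 mm farther back than shut.
Start: joints at [1.318, 0.353, 1.633, -0, 1.155, -0.002], TCP at [155.11, 605.449, 231.281] pointing down, gripper open.
Joint ranges: [-2.63, 2.63], [-0.92, 2.1], [0.06, 2.66], [-1.3, 4.44], [0, 2.69], [-3.02, 3.02]. Speed limits (rad/s): [2.22, 2.22, 2.79, 3.14, 3.14, 3.14].

## Interface

Orientations are given as [roll, pitch, yaw] about the fixed x, y, z axes, in that order (R = Rz(yaw) Ry(pitch) Rx(roll)).
In Python, from rig import r gives the robot as it stands.
- The arm moves only by the tool jog_arm, never from a script. Its argument "series" is a list that holds one entry, the list of rows, each a list of 7 numbers: the shift along the tool's x, y, z in cm, then the turn, a rotation vector about the tool's x, y, z in degrees, then the finger opening in cm, from 0 to 8.54. A call has 1 to 5 rows; each row is the pose to reach, as a shift and turn from the pose commanded when the call began, along the tool's axes at that moment; what a row does not reach only later rows make up. A row lasts 1/8 s, in which the tool goes at most 62.5 mm and 10.7 degrees, less where a joint would pass 70% of its speed; a pose out of reach is approached as far as the arm can. A call with a gripper value outside its range is refused whole. The fingers move at their own pace and stop on an object; "newtons" is the grip in N (left out, the last holds). Time passes only in rows, so rows that repeat a pose let the fingers close. It gives the time, the measured TCP pose, the force and the opening at its end, in the units of the state.
- r.sense(): the state, without advancing time (a new reading comes with each control period).
- r.grab_frame(name): name is "side" or "top" or "wrist"; returns the picture (480x640x3 uint8, red, green, blue); there is no depth.
- r.calibration(name): a dict with "mtx" (3x3 intrinsics, pixels), "origin" and "attitude" of the camera in the world; the wrist camera has in their place "T_tool_cam" (4x4, takes a point from camera to tool coordinates, whose origin is the TCP and whose axes are the flange's). Camera axes: x right, y down, z forward; pixel columns grow to the right and rows downward; lengths in mm; the calibration is good to about 2 mm. A picture is of the moment at which its call begins: read the wrist's pose just before it. calibration takes no time and is no camera call.
- r.sign_off(): hands the job in, once; it reports no verdict.
The state is a dict: "clock": time; "qpos": joint angles; "qvel": joint speeds; "joint_efforts": joint torques, N m; "eef_pos": TCP position; "tcp_rot": TCP orientation; "contact_force": force on the tool from outside, world axes, zero at the start; "wrist_torque": the same for the moment, N m; "opening": opening from 0.0 (shut) to 1.0 (fully open).
Only numpy, scipy, OpenCV 4.12 (cv2) and the standard library are available. Lean on these libraries where they do the work, as an engineer would, in place of code of your own. Each camera call takes 0.05 s, during which the arm holds its last target.

## Task

Lock the loading slide of the blue press base: press the spring catch bar down with one fingertip and keep it down while the other fingertip pushes the bolt's upright thumb plate all the way towards the keeper; then take the fingers away so that the catch springs up behind the bolt and locks it. Only press and push, do not pinch or force the bolt, and leave the glue bottle, the loose pen barrel, the tray and the parts bin where they are.

Things in the scene. Friction and masses are not known exactly. Their poses are not given: they have to be found in the camera images.
- fixture: Low blue press base fixed on the bench, 24 mm tall, x -90 to 80, y -120 to 160 mm about its origin (bench level, z up). +y: the bolt locks that way, to keeper block and slide with four wine-red barrels; -x: catch bar's side. Bolt rod: 14 mm, along y at x 20, z 40 mm, in two guides. All parts but catch bar and thumb plate are under 51 mm high: tips 54 mm or more above the bench clear them.
- bolt (a joint): Bolt travel along the fixture's +y, m: 0 unlocked (start), end stop 0.040. Catch up: the bolt's tab meets the catch's tooth after 2.5 mm. Catch pressed 7 mm or more: it slides against 2.5 N friction and stays where left. Beyond 0.0325 the tab is past the tooth and the catch can spring up behind it; in between the tab keeps the tooth down.
- plate_back (a point): Point on the face to push: the -y face of the bolt's upright steel thumb plate, mid-width. Plate 32 mm wide (x), 10 mm thick (y, lying on this point's +y side), top edge 84 mm above the bench and 10 mm above this point. Moves with the bolt; axes as the fixture, where it starts at x 20, y -20, z 74 mm: 62 mm in x from the catch bar's centre line.
- catch (a joint): How far the catch bar is pressed down, m: 0 up, 0.014 on its stop. Spring: about 2 N to start it, 6 N fully down. Pressed 7 mm or more it frees the bolt; released, it springs up by itself unless the bolt's tab is over its tooth.
- catch_top (a point): Middle of the catch bar's top: flat steel bar 32 mm wide (x), 105 mm long (y, parallel to the bolt), 10 mm thick, its top 68 mm above the bench when up. It goes straight down wherever pressed and is long enough for a fingertip to slide along it by the bolt's travel. Axes as the fixture, where it starts at x -42, y -12.5, z 68 mm.
- glue_mid (a point): White glue bottle, 36 mm across and 95 mm high, standing loose on the bench to the -y side of the base; the point is half-way up. Not to be moved.
- barrel_mid (a point): Loose wine-red pen barrel, 10 by 100 by 10 mm, lying on the bench near the bottle; the point is its centre. Not to be moved.
- tray_mid (a point): White ribbed tray with barrels, 120 by 240 by 18 mm, loose on the bench on the +x side of the base; the point is its middle. Not to be moved.
- bin_mid (a point): Clear plastic bin of black parts, 150 by 170 by 70 mm, loose on the bench on the +y side of the base; the point is its middle. Not to be moved.

How it is judged (in metres and radians):
On the way, in this order (a step that is already met when the one before it is completed fails the run):
1. the catch is pressed down by a finger (7 mm or more) with the bolt still unlocked (value of joint catch above 0.007 m and value of joint bolt below 0.005 m and contact force between the fingers and catch above 0.5 N), for 0.1 s.
2. part-way (15 mm or more), one finger holds the catch down while a finger pushes the bolt (value of joint catch above 0.007 m and value of joint bolt above 0.015 m and contact force between the fingers and catch above 0.5 N and contact force between the fingers and bolt above 0.5 N), for 0.05 s.
3. the bolt is across (over 32.5 mm) with the catch still held down by a finger (value of joint catch above 0.007 m and value of joint bolt above 0.0325 m and contact force between the fingers and catch above 0.5 N), for 0.05 s.
At the end, for the whole second after the job is handed in: the bolt is across (32.5 mm or more of its 40 mm travel) and at rest, the catch has sprung up behind it (within 3 mm of its top), and the bottle, barrel, tray and bin are within 20 mm of where they stood (value of joint bolt above 0.0325 m and value of joint catch below 0.003 m and velocity of joint bolt below 0.01 m/s and distance of each of glue_mid, barrel_mid, tray_mid, bin_mid from where it was at the start of the episode below 0.02 m); the robot touches nothing.
It fails at once if a bystander is moved or lifted by more than 20 mm (distance of any of glue_mid, barrel_mid, tray_mid, bin_mid from where it was at the start of the episode above 0.02 m).
It fails at once if the bolt is pinched or forced (over 60 N from the fingers) (contact force between the fingers and bolt above 60 N).
It also fails if it takes over 48 s, if anything falls off the work surface, if the arm or the gripper's body presses on something with over 40 N, if the wrist force passes 120 N, or if a joint passes its speed limit or range.

## Working session

There is one attempt and no reset: what is moved stays moved. The work goes in short steps, Python scripts to look and compute and a tool call to move; the robot and the scene stay as the last step left them, time stands still between calls to the robot, and variables do not carry over. Pictures are saved under pics/ and viewed, and the job is handed in when it is done.

Besides the shell and the picture viewer there is one more tool, called by a JSON object that holds its "fn" and its "kwargs", one argument or row to a line. jog_arm: Moves the arm, as the interface text tells. Its arguments: {"type":"object","properties":{"series":{"type":"array","items":{"type":"array","items":{"type":"array","items":{"type":"number"}}}},"newtons":{"type":"number"}},"required":["series"]}

```bash
ls; mkdir -p pics
python3 - <<'E'
from rig import r
import cv2
print(r.sense(), r.grasp_offset)
for n in ["side","top","wrist"]:
    c=r.calibration(n); print(n,c)
    cv2.imwrite(f"pics/{n}0.png",r.grab_frame(n)[:,:,::-1])
E
```

```text
pics
{'clock': 0.0, 'qpos': array([ 1.31753646e+00,  3.53688589e-01,  1.63417342e+00,  1.24310707e-05,
        1.15521097e+00, -2.42163740e-03]), 'qvel': array([ 0.00026499, -0.00039681, -0.00086557,  0.00088041,  0.00032104,
       -0.00185629]), 'joint_efforts': array([ 1.44197779e-04, -6.05261278e+01, -3.42070270e+01,  1.92990824e-04,
        9.68282955e-03, -5.58447709e-05]), 'eef_pos': array([155.01757929, 604.94825168, 230.51962665]), 'tcp_rot': array([-3.14011236e+00, -1.49502731e-05,  2.89074939e+00]), 'contact_force': array([-0.29790101,  0.78353957, -0.95688095]), 'wrist_torque': array([ 0.00824402,  0.00512672, -0.01563765]), 'opening': 0.9987276401508136} 18.700000000000003
side {'mtx': array([[479.36178049,   0.        , 320.01482605],
       [  0.        , 479.36178049, 237.84305996],
       [  0.        ,   0.        ,   1.        ]]), 'origin': array([ 572.33355045, -479.08441769,  747.6657538 ]), 'attitude': array([-2.45230634e+00, -7.84487412e-04, -6.09245289e-02])}
top {'mtx': array([[589.60765706,   0.        , 325.34904252],
       [  0.        , 589.60765706, 250.05592198],
       [  0.        ,   0.        ,   1.        ]]), 'origin': array([ 358.00863937,   87.69153932, 1208.18214499]), 'attitude': array([-2.93292103,  0.00446123, -1.62035333])}
wrist {'mtx': array([[427.8188501 ,   0.        , 318.04755607],
       [  0.        , 427.8188501 , 234.78930542],
       [  0.        ,   0.        ,   1.        ]]), 'T_tool_cam': array([[-5.10225141e-04, -9.57087577e-01, -2.89798396e-01,
         7.35277021e+01],
       [ 9.99999868e-01, -4.68743746e-04, -2.12548649e-04,
        -6.00149823e-01],
       [ 6.75864855e-05, -2.89798466e-01,  9.57087689e-01,
        -1.41845163e+02],
       [ 0.00000000e+00,  0.00000000e+00,  0.00000000e+00,
         1.00000000e+00]])}
```

View pics/side0.png

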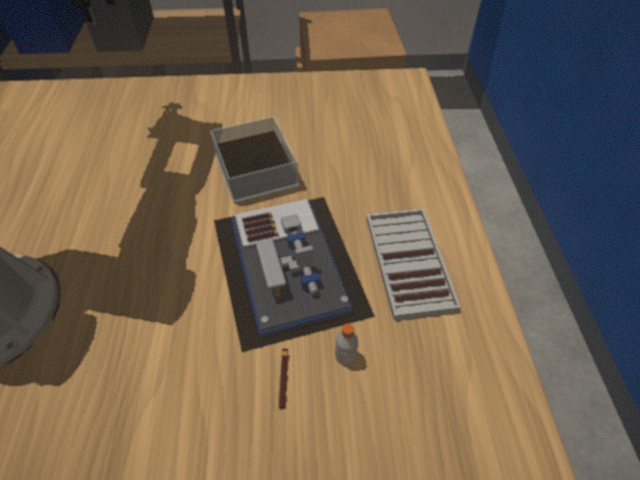

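View pics/top0.png

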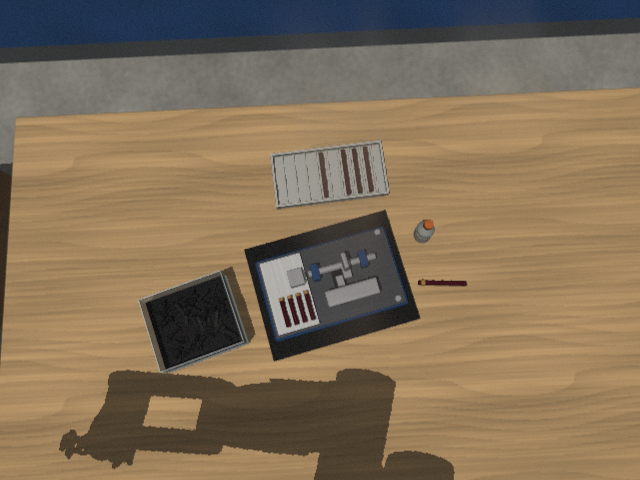

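View pics/wrist0.png

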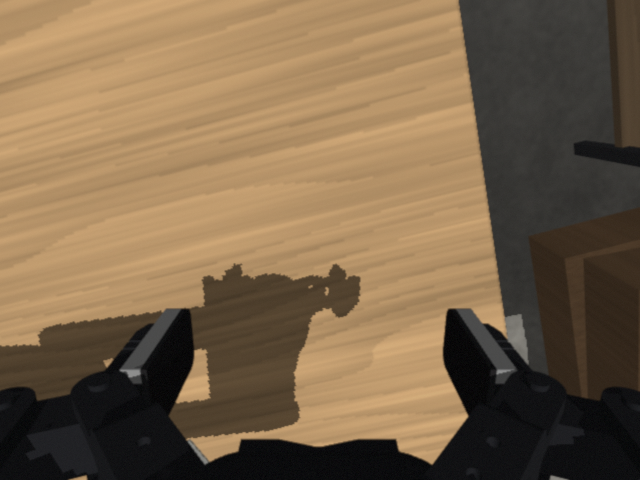

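The top view shows the base at about px (335,285), rotated, with the light-grey catch bar at about (353,292), the thumb plate near (346,265) and the bottle at (424,231). I'll zoom in on both views.

Run:
```python
import cv2
t=cv2.imread("pics/top0.png")[200:370,235:435]
cv2.imwrite("pics/topz.png",cv2.resize(t,None,fx=4,fy=3.5 and 4*1.0,interpolation=cv2.INTER_CUBIC)[:600])
t=cv2.imread("pics/side0.png")[190:350,205:375]
cv2.imwrite("pics/sidez.png",cv2.resize(t,None,fx=3.75,fy=3.75,interpolation=cv2.INTER_CUBIC)[:600])
```

```text
(no output)
```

View pics/topz.png

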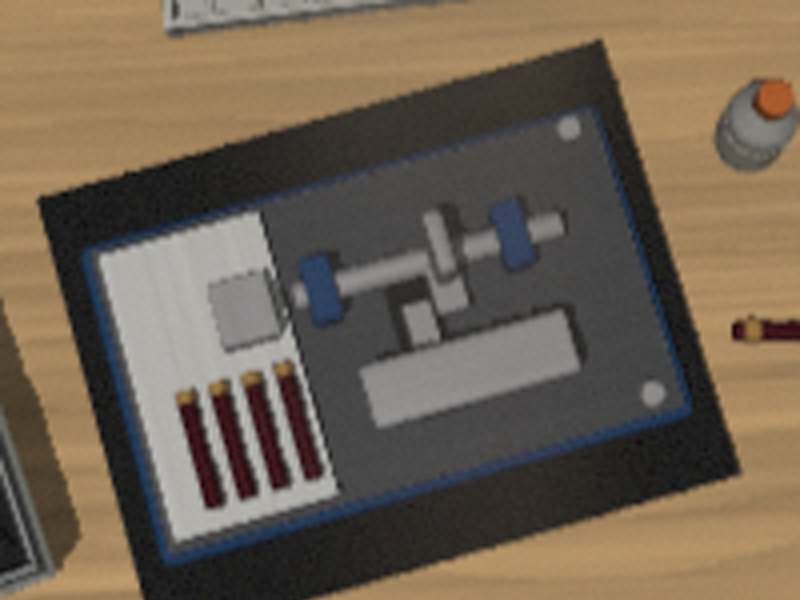

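View pics/sidez.png

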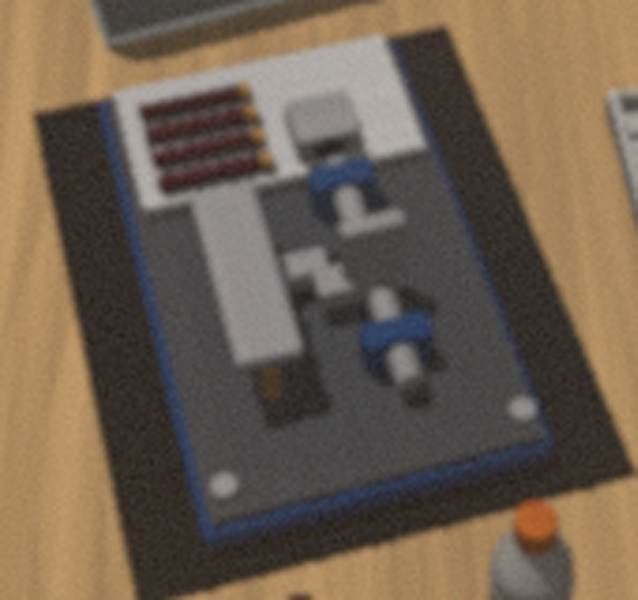

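Views agree: keeper and barrels are on the left of the top image (fixture +y), and the catch bar corners and base corners are clear. I'll cast rays onto z=68 and z=24 and do a rigid fit.

```bash
cat > h.py <<'E'
import numpy as np
from scipy.spatial.transform import Rotation as Ro
from rig import r
def ray(cam,uv,z,s=None):
    c=r.calibration(cam); K=c["mtx"]
    if cam=="wrist":
        T=np.eye(4);T[:3,:3]=Ro.from_euler("xyz",s["tcp_rot"]).as_matrix();T[:3,3]=s["eef_pos"]
        M=T@c["T_tool_cam"];R=M[:3,:3];o=M[:3,3]
    else: R=Ro.from_euler("xyz",c["attitude"]).as_matrix();o=np.array(c["origin"])
    d=R@np.linalg.inv(K)@np.array([uv[0],uv[1],1.]); return o+d*(z-o[2])/d[2]
def fit(F,W):
    F=np.array(F,float);W=np.array(W)[:,:2];f=F-F.mean(0);w=W-W.mean(0)
    a=np.arctan2((f[:,0]*w[:,1]-f[:,1]*w[:,0]).sum(),(f*w).sum())
    R=np.array([[np.cos(a),-np.sin(a)],[np.sin(a),np.cos(a)]]);t=W.mean(0)-R@F.mean(0)
    return a,t,W-(F@R.T+t)
E
python3 - <<'E'
from h import *
np.set_printoptions(precision=1,suppress=True)
tp=lambda u,v:(u/4+235-.4,v/4+200-.4)
sd=lambda u,v:(u/3.75+205-.4,v/3.75+190-.4)
bar=[(-26,40),(-26,-65),(-58,-65),(-58,40)]
base=[(80,160),(80,-120),(-90,-120),(-90,160)]
bt=[ray("top",tp(*p),68) for p in [(360,372),(568,310),(582,370),(380,428)]]
Bt=[ray("top",tp(*p),24) for p in [(85,245),(600,107),(690,410),(167,562)]]
bs=[ray("side",sd(*p),68) for p in [(255,180),(300,350),(237,365),(192,190)]]
Bs=[ray("side",sd(*p),24) for p in [(390,38),(548,437),(207,525),(103,102)]]
for n,F,W in [("bt",bar,bt),("Bt",base,Bt),("bs",bar,bs),("Bs",base,Bs),("barboth",bar+bar,bt+bs),("all",bar+bar+base+base,bt+bs+Bt+Bs)]:
    a,t,e=fit(F,W);print(n,a,t,"bar centre",np.array([[np.cos(a),-np.sin(a)],[np.sin(a),np.cos(a)]])@[-42,-12.5]+t);print(e.T)
print("glue cap",ray("top",(429,225),90),ray("side",(348,330),90), "bottle base",ray("top",(424,238),20))
print("barrel",ray("top",(443,283),5)," binNear",ray("top",(225,274),70),ray("top",(245,342),70),"tray",ray("top",(276,208),18),ray("top",(388,193),18))
E
```

```text
bt 0.23488944657977298 [551.2  53.5] bar centre [513.2  31.6]
[[-1.6 -0.7  0.6  1.7]
 [ 0.1 -1.   1.7 -0.8]]
Bt 0.2225044196685029 [551.8  53.5] bar centre [513.6  32.1]
[[-1.2 -3.7  2.9  2. ]
 [-3.5  1.5  4.8 -2.7]]
bs 0.20618459807667214 [554.1  53.1] bar centre [515.5  32.3]
[[-0.4 -1.3  1.5  0.2]
 [-1.1  0.   0.1  0.9]]
Bs 0.23156902478978628 [553.2  52.4] bar centre [515.2  30.6]
[[-2.7 -5.1  2.3  5.5]
 [-5.7  4.3  6.8 -5.4]]
barboth 0.220487957140247 [552.6  53.3] bar centre [514.4  31.9]
[[-3.6 -1.2  0.2 -0.1  1.5 -0.8  1.9  2.1]
 [-0.2 -0.9  1.3 -1.5 -0.9 -0.   0.5  1.7]]
all 0.22604727028102375 [552.5  53.2] bar centre [514.4  31.7]
[[-3.3 -1.4 -0.1  0.1  1.8 -1.1  1.6  2.3 -1.3 -4.7  1.7  1.8 -2.9 -3.9
   3.7  5.5]
 [ 0.1 -0.8  1.6 -1.1 -0.6  0.1  0.8  2.1 -3.4  1.4  5.3 -2.  -6.3  4.1
   5.7 -6.8]]
glue cap [ 634.5 -123.9   90. ] [ 637.6 -123.6   90. ] bottle base [ 624.7 -124.4   20. ]
barrel [ 531.2 -158.1    5. ]  binNear [561.  279.4  70. ] [427.3 243.1  70. ] tray [705.2 179.3  18. ] [726.  -57.3  18. ]
```

```bash
cat >> h.py <<'E'
YAW=0.224; T0=np.array([552.5,53.3])
def world(fx,fy):
    c,s=np.cos(YAW),np.sin(YAW); return np.array([c*fx-s*fy,s*fx+c*fy])+T0
def fixt(p):
    c,s=np.cos(YAW),np.sin(YAW); d=np.array(p[:2])-T0; return np.array([c*d[0]+s*d[1],-s*d[0]+c*d[1]])
def delta(fx,fy,z,yaw=None):
    s=r.sense();R=Ro.from_euler("xyz",s["tcp_rot"])
    G=Ro.from_euler("xyz",[np.pi,0,YAW+np.pi/2])
    d=R.inv().apply(np.r_[world(fx,fy),z]-s["eef_pos"])/10
    return np.round(d,2),np.round(np.degrees((R.inv()*G).as_rotvec()),1)
def st():
    s=r.sense(); f=fixt(s["eef_pos"]); print("t",round(s["clock"],2),"fix",f.round(1),"z",s["eef_pos"][2].round(1),"rot",s["tcp_rot"].round(3),"F",s["contact_force"].round(1),"open",round(s["opening"],3)); return s
E
python3 -c "
from h import *
st();print(delta(-11,-45,200))"
```

```text
t 0.15 fix [-265.   626.3] z 230.7 rot [-3.14   0.     2.891] F [0.1 0.4 0.2] open 1.003
(array([-53.28, -48.09,   3.13]), array([-0.1,  0. , 62.8]))
```

{"fn": "jog_arm", "kwargs": {
  "series": [
    [[-5.3,-4.8,0.3,0,0,6.2,4.8],[-10.6,-9.6,0.6,0,0,12.5,4.8],[-15.9,-14.4,0.9,0,0,18.8,4.8],[-21.2,-19.2,1.2,0,0,25,4.8],[-26.5,-24,1.5,0,0,31.3,4.8]]
  ]
}}

```text
clock: 0.78
eef_pos: [328.0, 343.3, 218.1]
tcp_rot: [3.141, 0.0, 2.341]
contact_force: [0.8, 0.4, 0.1]
opening: 0.561
```

```bash
python3 -c "
from h import *
st();print(delta(-11,-45,200))"
```

```text
t 0.78 fix [-154.5  332.6] z 218.1 rot [3.141 0.    2.341] F [0.8 0.4 0.1] open 0.561
(array([-39.71,  -7.37,   1.82]), array([ 0. , -0. , 31.3]))
```

{"fn": "jog_arm", "kwargs": {
  "series": [
    [[-6,-1.2,0.3,0,0,6.2,4.8],[-12,-2.3,0.6,0,0,12.5,4.8],[-18,-3.4,0.9,0,0,18.8,4.8],[-24,-4.6,1.2,0,0,25,4.8],[-29.5,-5.6,1.5,0,0,31.3,4.8]]
  ]
}}

```text
clock: 1.4
eef_pos: [494.2, 92.8, 203.2]
tcp_rot: [3.141, -0.0, 1.794]
contact_force: [0.6, 1.6, -0.2]
opening: 0.561
```

{"fn": "jog_arm", "kwargs": {
  "series": [
    [[0,0,0,0,0,0,4.8],[0,0,0,0,0,0,4.8],[0,0,0,0,0,0,4.8]]
  ]
}}

```text
clock: 1.78
eef_pos: [492.7, 95.8, 203.1]
tcp_rot: [-3.141, -0.0, 1.8]
contact_force: [0.1, 0.1, 0.9]
opening: 0.559
```

```bash
python3 -c "
from h import *
import cv2
s=st();print(delta(-11,-45,200));print(s['eef_pos'],s['tcp_rot'])
cv2.imwrite('pics/w1.png',r.grab_frame('wrist')[:,:,::-1])"
```

```text
t 1.77 fix [-48.9  54.7] z 203.1 rot [-3.141 -0.     1.8  ] F [0.1 0.1 0.9] open 0.559
(array([-9.99,  3.74,  0.31]), array([-0. , -0. ,  0.3]))
[492.6660954   95.75742165 203.12174543] [-3.14116450e+00 -2.32919894e-04  1.80006489e+00]
```

View pics/w1.png

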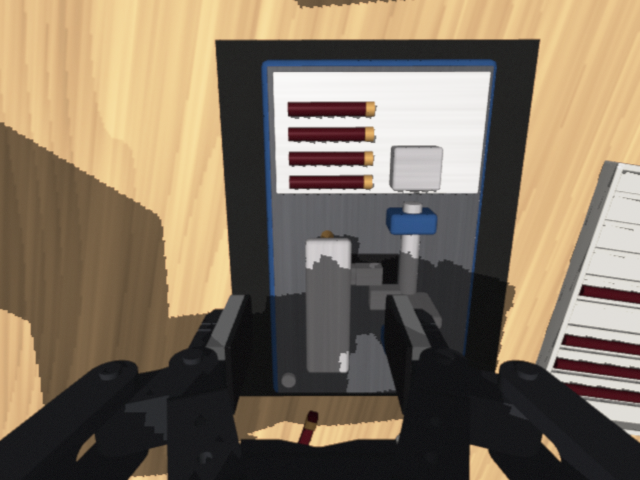

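Run:
```python
import cv2
t=cv2.imread("pics/w1.png")[200:400,270:470]
cv2.imwrite("pics/w1z.png",cv2.convertScaleAbs(cv2.resize(t,None,fx=3,fy=3,interpolation=cv2.INTER_CUBIC),alpha=1.8,beta=20))
from h import *
s={"eef_pos":np.array([492.67,95.76,203.12]),"tcp_rot":np.array([-3.14116,-.00023,1.80006])}
np.set_printoptions(precision=1,suppress=True)
for n,p in dict(nl=(308,371),nr=(349,373),fl=(306,240),fr=(351,240)).items(): print(n,fixt(ray("wrist",p,68,s)))
for n,p in dict(A=(263,61),B=(495,62)).items(): print(n,fixt(ray("wrist",p,24,s)))
```

```text
nl [-56.  -62.5]
nr [-25.2 -64.1]
fl [-57.1  40.3]
fr [-26.6  40.4]
A [-87.9 157.3]
B [ 74.2 157.4]
```

View pics/w1z.png

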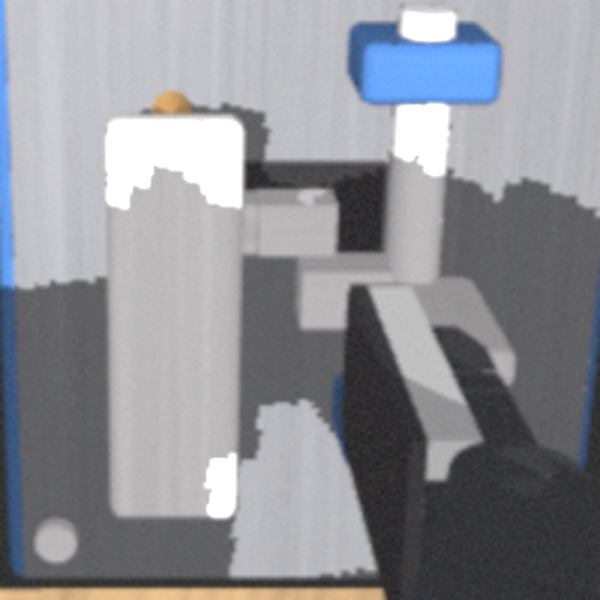

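{"fn": "jog_arm", "kwargs": {
  "series": [
    [[-5,1.9,0.3,0,0,0,4.8],[-10,3.7,0.3,0,0,0.3,4.8],[-10,3.7,4.3,0,0,0.3,4.8],[-10,3.7,8.3,0,0,0.3,4.8],[-10,3.7,10.8,0,0,0.3,4.8]]
  ]
}}

```text
clock: 2.45
eef_pos: [550.9, 6.7, 93.5]
tcp_rot: [-3.14, -0.0, 1.795]
contact_force: [0.2, 0.1, -0.2]
opening: 0.562
```

{"fn": "jog_arm", "kwargs": {
  "series": [
    [[0,0,0,0,0,0,4.8],[0,0,0,0,0,0,4.8]]
  ]
}}

```text
clock: 2.7
eef_pos: [552.6, 6.4, 96.2]
tcp_rot: [3.14, 0.0, 1.794]
contact_force: [-1.0, -0.1, -0.4]
opening: 0.561
```

```bash
python3 -c "
from h import *
import cv2
s=st();print(delta(-11,-45,57))
for n in ['wrist','side']: cv2.imwrite(f'pics/{n}2.png',r.grab_frame(n)[:,:,::-1])
t=cv2.imread('pics/side2.png')[150:350,205:405]
cv2.imwrite('pics/side2z.png',cv2.resize(t,None,fx=3,fy=3,interpolation=cv2.INTER_CUBIC))
"
```

```text
t 2.7 fix [-10.4 -45.7] z 96.2 rot [3.14  0.    1.794] F [-1.  -0.1 -0.4] open 0.561
(array([ 0.07, -0.07,  3.92]), array([ 0.1,  0. , -0. ]))
```

View pics/wrist2.png

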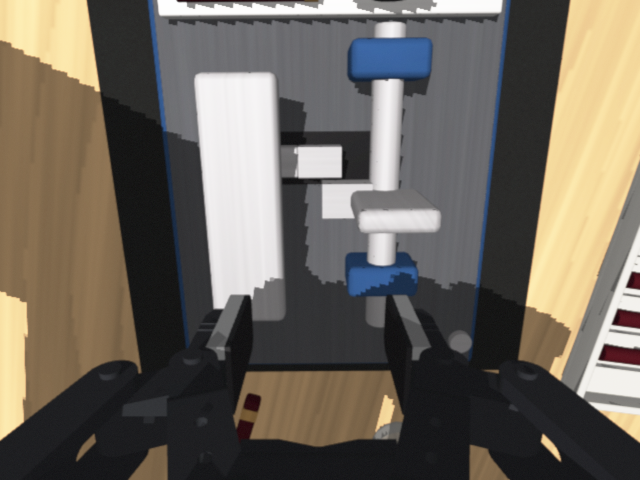

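View pics/side2z.png

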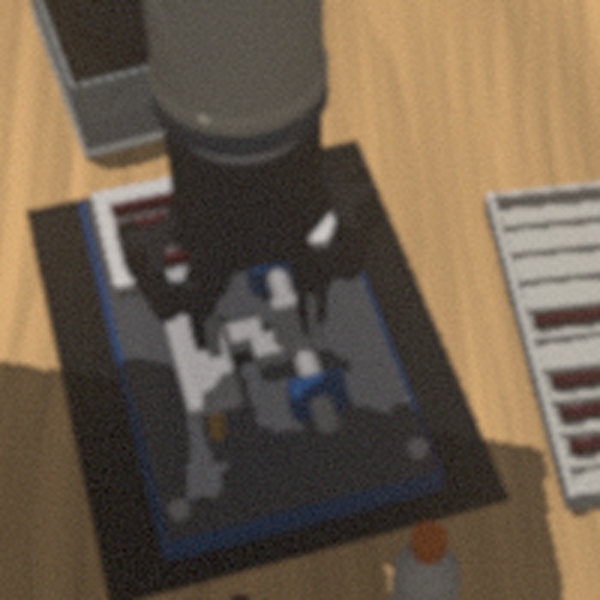

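{"fn": "jog_arm", "kwargs": {
  "series": [
    [[0.1,-0.1,1.2,0,0,0,4.8],[0.1,-0.1,2.4,0,0,0,4.8],[0.1,-0.1,2.8,0,0,0,4.8],[0.1,-0.1,2.8,0,0,0,4.8],[0.1,-0.1,2.8,0,0,0,4.8]]
  ]
}}

```text
clock: 3.42
eef_pos: [551.0, 6.5, 67.3]
tcp_rot: [3.141, 0.0, 1.793]
contact_force: [-0.3, -0.2, 0.9]
opening: 0.562
```

{"fn": "jog_arm", "kwargs": {
  "series": [
    [[0,0,0.2,0,0,0,4.8],[0,0,0.4,0,0,0,4.8],[0,0,0.4,0,0,0,4.8]]
  ]
}}

```text
clock: 3.8
eef_pos: [551.0, 6.5, 63.3]
tcp_rot: [3.141, 0.0, 1.793]
contact_force: [1.2, -0.3, 2.6]
opening: 0.561
```

{"fn": "jog_arm", "kwargs": {
  "series": [
    [[0,0,0.2,0,0,0,4.8],[0,0,0.3,0,0,0,4.8],[0,0,0.3,0,0,0,4.8]]
  ]
}}

```text
clock: 4.18
eef_pos: [551.0, 6.5, 60.2]
tcp_rot: [3.141, 0.0, 1.793]
contact_force: [0.9, -0.3, 2.7]
opening: 0.561
```

{"fn": "jog_arm", "kwargs": {
  "series": [
    [[0,0,0.2,0,0,0,4.8],[0,0,0.3,0,0,0,4.8],[0,0,0.3,0,0,0,4.8]]
  ]
}}

```text
clock: 4.55
eef_pos: [551.0, 6.5, 57.2]
tcp_rot: [3.141, 0.0, 1.793]
contact_force: [1.6, -0.4, 3.9]
opening: 0.562
```

```bash
python3 -c "
from h import *
import cv2
s=st()
f=[]
for i in range(6):
    im=r.grab_frame('wrist'); f.append(r.sense()['contact_force'])
print(np.mean(f,0),np.std(f,0))
cv2.imwrite('pics/w3.png',im[:,:,::-1])
"
```

```text
t 4.55 fix [-11.8 -45.3] z 57.2 rot [3.141 0.    1.793] F [ 1.6 -0.4  3.9] open 0.562
[ 2.14646178 -1.18255826  4.09751628] [0.27609778 0.52872361 0.31161149]
```

View pics/w3.png

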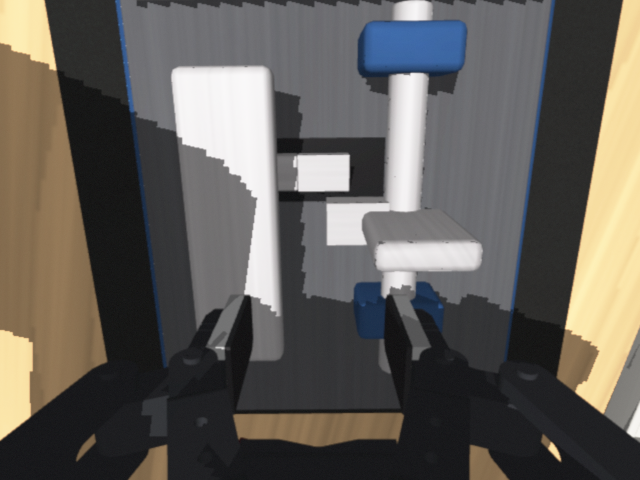

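{"fn": "jog_arm", "kwargs": {
  "series": [
    [[0,0,0.2,0,0,0,4.8],[0,0,0.3,0,0,0,4.8],[0,0,0.3,0,0,0,4.8]]
  ]
}}

```text
clock: 5.22
eef_pos: [551.0, 6.5, 54.2]
tcp_rot: [3.141, 0.0, 1.793]
contact_force: [2.5, -1.3, 4.9]
opening: 0.562
```

```bash
python3 -c "
from h import *
import cv2
s=st()
f=[]
for i in range(6):
    im=r.grab_frame('wrist'); f.append(r.sense()['contact_force'])
print(np.mean(f,0),np.std(f,0))
cv2.imwrite('pics/w4.png',im[:,:,::-1])
"
```

```text
t 5.22 fix [-11.9 -45.3] z 54.2 rot [3.141 0.    1.793] F [ 2.5 -1.3  4.9] open 0.562
[ 2.75165266 -0.87223205  4.74246502] [0.24984044 0.42359317 0.49334529]
```

{"fn": "jog_arm", "kwargs": {
  "series": [
    [[0.2,0,0.1,0,0,0,4.8],[0.5,0,0.1,0,0,0,4.8],[0.8,0,0.1,0,0,0,4.8],[1.1,0,0.1,0,0,0,4.8],[1.1,0,0.1,0,0,0,4.8]]
  ]
}}

```text
clock: 6.15
eef_pos: [547.5, 17.1, 53.0]
tcp_rot: [-3.14, 0.0, 1.793]
contact_force: [1.2, -1.6, 5.1]
opening: 0.561
```

{"fn": "jog_arm", "kwargs": {
  "series": [
    [[0.2,0,0,0,0,0,4.8],[0.4,0,0,0,0,0,4.8],[0.6,0,0,0,0,0,4.8],[0.8,0,0,0,0,0,4.8],[0.8,0,0,0,0,0,4.8]]
  ]
}}

```text
clock: 6.78
eef_pos: [545.8, 24.5, 53.0]
tcp_rot: [-3.14, 0.001, 1.793]
contact_force: [1.3, -6.0, 5.1]
opening: 0.564
```

```bash
python3 -c "
from h import *
import cv2
s=st()
f=[]
for i in range(4):
    im=r.grab_frame('wrist'); f.append(r.sense()['contact_force'])
f=np.mean(f,0);print(f,fixt(f[:2]+T0))
cv2.imwrite('pics/w5.png',im[:,:,::-1])
"
```

```text
t 6.78 fix [-12.9 -26.6] z 53.0 rot [-3.140e+00  1.000e-03  1.793e+00] F [ 1.3 -6.   5.1] open 0.564
[ 1.49888257 -5.26301283  5.75353242] [ 0.29235487 -5.46447451]
```

View pics/w5.png

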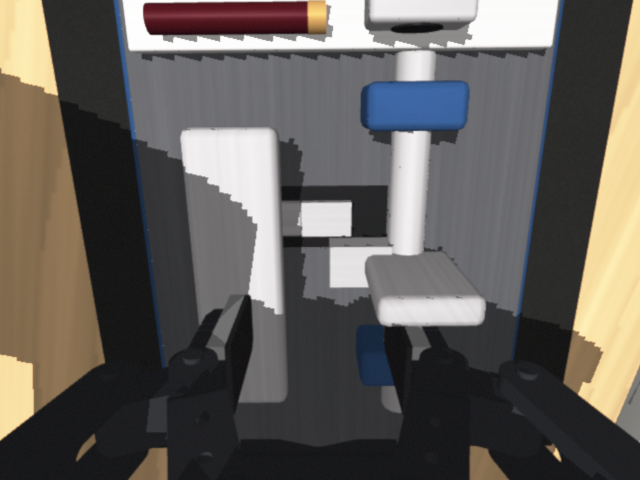

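The finger is on the plate (lower edge near px (430,320)) and about 5 N of push force shows it. I'll keep pushing.

{"fn": "jog_arm", "kwargs": {
  "series": [
    [[0.2,0,0,0,0,0,4.8],[0.4,0.0,0,0,0,0,4.8],[0.6,0,0,0,0,0,4.8],[0.8,0,0,0,0,0,4.8],[1.0,0,0,0,0,0,4.8]]
  ]
}}

```text
clock: 7.6
eef_pos: [543.5, 34.0, 53.0]
tcp_rot: [-3.14, 0.001, 1.793]
contact_force: [0.9, -6.8, 5.4]
opening: 0.564
```

{"fn": "jog_arm", "kwargs": {
  "series": [
    [[0.2,0,0,0,0,0,4.8],[0.4,0.0,0,0,0,0,4.8],[0.6,0,0,0,0,0,4.8],[0.8,0,0,0,0,0,4.8],[0.8,0,0,0,0,0,4.8]]
  ]
}}

```text
clock: 8.22
eef_pos: [541.7, 42.0, 53.0]
tcp_rot: [-3.14, 0.001, 1.793]
contact_force: [0.5, -5.9, 6.4]
opening: 0.561
```

```bash
python3 -c "
from h import *
import cv2
s=st()
f=[]
for i in range(4):
    im=r.grab_frame('wrist'); f.append(r.sense()['contact_force'])
f=np.mean(f,0);print(f,fixt(f[:2]+T0))
cv2.imwrite('pics/w6.png',im[:,:,::-1])
"
```

```text
t 8.22 fix [-13.1  -8.6] z 53.0 rot [-3.140e+00  1.000e-03  1.793e+00] F [ 0.5 -5.9  6.4] open 0.561
[ 0.39632896 -4.88916231  5.63612261] [-0.69960938 -4.85505215]
```

View pics/w6.png

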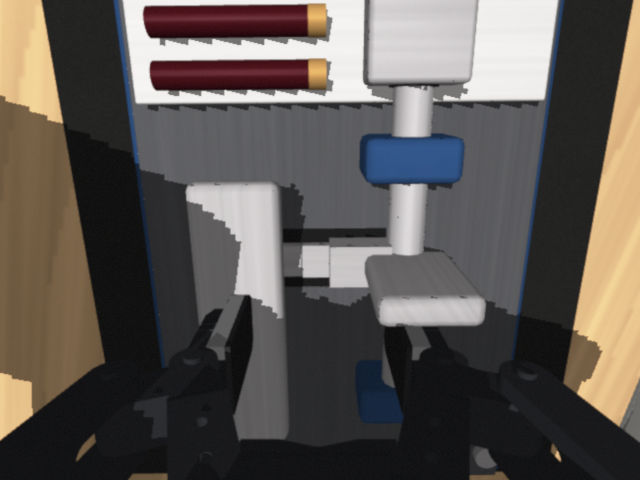

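The bolt is about 22 mm along, and its tab (px 360,265) is over the tooth. About 15 mm remain.

{"fn": "jog_arm", "kwargs": {
  "series": [
    [[0.2,0,0,0,0,0,4.8],[0.4,0.0,0,0,0,0,4.8],[0.6,0,0,0,0,0,4.8],[0.8,0,0,0,0,0,4.8],[1.0,0,0,0,0,0,4.8]]
  ]
}}

```text
clock: 9.05
eef_pos: [539.4, 51.5, 52.9]
tcp_rot: [-3.139, 0.001, 1.793]
contact_force: [0.4, -6.2, 7.0]
opening: 0.563
```

{"fn": "jog_arm", "kwargs": {
  "series": [
    [[0.2,0,0,0,0,0,4.8],[0.4,0.0,0,0,0,0,4.8],[0.5,0,0,0,0,0,4.8],[0.5,0,0,0,0,0,4.8]]
  ]
}}

```text
clock: 9.55
eef_pos: [538.3, 56.5, 53.0]
tcp_rot: [-3.139, 0.001, 1.793]
contact_force: [0.9, -5.8, 6.4]
opening: 0.563
```

```bash
python3 -c "
from h import *
import cv2
s=st()
f=[]
for i in range(4):
    im=r.grab_frame('wrist'); f.append(r.sense()['contact_force'])
f=np.mean(f,0);print(f,fixt(f[:2]+T0))
cv2.imwrite('pics/w7.png',im[:,:,::-1])
"
```

```text
t 9.55 fix [-13.2   6.2] z 53.0 rot [-3.139e+00  1.000e-03  1.793e+00] F [ 0.9 -5.8  6.4] open 0.563
[ 0.33543583 -6.08869069  6.3244434 ] [-1.02543418 -6.01108611]
```

View pics/w7.png

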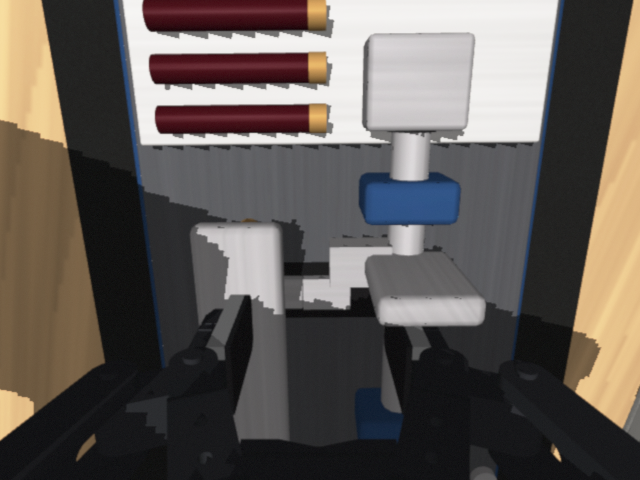

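{"fn": "jog_arm", "kwargs": {
  "series": [
    [[0.1,0,0,0,0,0,4.8],[0.2,0.0,0,0,0,0,4.8],[0.2,0,0,0,0,0,4.8],[0.2,0,0,0,0,0,4.8]]
  ]
}}

```text
clock: 10.25
eef_pos: [537.8, 58.3, 53.0]
tcp_rot: [-3.139, 0.001, 1.793]
contact_force: [-0.0, -6.8, 8.0]
opening: 0.562
```

{"fn": "jog_arm", "kwargs": {
  "series": [
    [[0.1,0,0,0,0,0,4.8],[0.1,0.0,0,0,0,0,4.8],[0.1,0,0,0,0,0,4.8]]
  ]
}}

```text
clock: 10.62
eef_pos: [537.6, 59.3, 52.9]
tcp_rot: [-3.139, 0.001, 1.793]
contact_force: [0.8, -6.6, 6.4]
opening: 0.566
```

{"fn": "jog_arm", "kwargs": {
  "series": [
    [[0.1,0,0,0,0,0,4.8],[0.1,0.0,0,0,0,0,4.8],[0.1,0,0,0,0,0,4.8]]
  ]
}}

```text
clock: 11.0
eef_pos: [537.4, 60.1, 53.0]
tcp_rot: [-3.139, 0.001, 1.793]
contact_force: [1.3, -7.9, 6.4]
opening: 0.566
```

```bash
python3 -c "
from h import *
import cv2
s=st()
f=[]
for i in range(3):
    im=r.grab_frame('wrist'); f.append(r.sense()['contact_force'])
f=np.mean(f,0);print(f,fixt(f[:2]+T0))
np.set_printoptions(precision=1,suppress=True)
a=[ray('wrist',p,24+0,s) for p in [(1,1)]]
cv2.imwrite('pics/w8.png',im[:,:,::-1])
cv2.imwrite('pics/w8z.png',cv2.resize(im[150:350,150:500,::-1],None,fx=2.2,fy=2.2,interpolation=cv2.INTER_CUBIC))
"
```

```text
t 11.0 fix [-13.2   9.9] z 53.0 rot [-3.139e+00  1.000e-03  1.793e+00] F [ 1.3 -7.9  6.4] open 0.566
[ 0.39455692 -7.8155547   6.4759073 ] [-1.35138095 -7.70794006]
```

View pics/w8z.png

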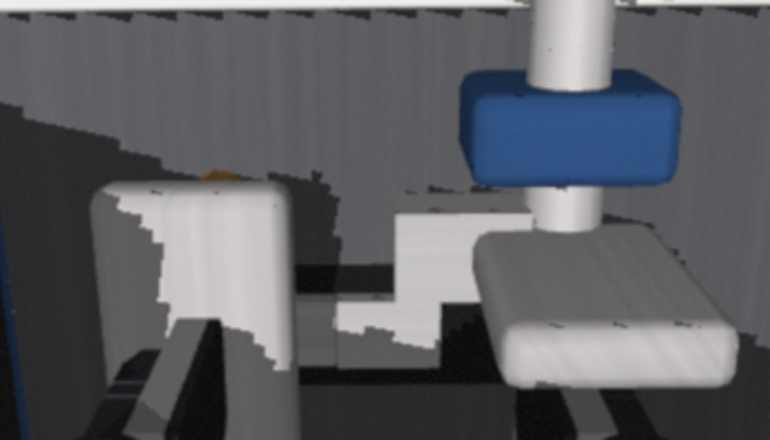

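{"fn": "jog_arm", "kwargs": {
  "series": [
    [[0.1,0,0,0,0,0,4.8],[0.1,0.0,0,0,0,0,4.8],[0.1,0,0,0,0,0,4.8]]
  ]
}}

```text
clock: 11.52
eef_pos: [537.4, 60.2, 53.0]
tcp_rot: [-3.139, 0.002, 1.793]
contact_force: [1.4, -13.1, 6.9]
opening: 0.561
```

{"fn": "jog_arm", "kwargs": {
  "series": [
    [[0.1,0,0,0,0,0,4.8],[0.1,0.0,0,0,0,0,4.8],[0.1,0,0,0,0,0,4.8]]
  ]
}}

```text
clock: 11.9
eef_pos: [537.4, 60.3, 53.0]
tcp_rot: [-3.139, 0.003, 1.794]
contact_force: [2.3, -20.8, 6.1]
opening: 0.562
```

The end stop is confirmed: the position has frozen and the force is rising. I'll back off the plate first, then lift.

{"fn": "jog_arm", "kwargs": {
  "series": [
    [[-0.3,0,0,0,0,0,4.8],[-0.7,0.0,0,0,0,0,4.8],[-1.0,0,0,0,0,0,4.8],[-1.0,0,-0.6,0,0,0,4.8],[-1.0,0,-1.2,0,0,0,4.8]]
  ]
}}

```text
clock: 12.52
eef_pos: [539.0, 53.4, 65.1]
tcp_rot: [-3.139, -0.0, 1.793]
contact_force: [-1.0, 0.6, 2.2]
opening: 0.559
```

{"fn": "jog_arm", "kwargs": {
  "series": [
    [[0,0,-1,0,0,0,4.8],[0,0.0,-3,0,0,0,4.8],[0,0,-6,0,0,0,4.8],[0,0,-10,0,0,0,4.8],[-5,0,-12,0,0,0,4.8]]
  ]
}}

```text
clock: 13.15
eef_pos: [551.9, 5.9, 187.8]
tcp_rot: [3.139, 0.0, 1.797]
contact_force: [1.3, 0.5, 0.9]
opening: 0.564
```

{"fn": "jog_arm", "kwargs": {
  "series": [
    [[0,0,0,0,0,0,4.8],[0,0,0,0,0,0,4.8]]
  ]
}}

```text
clock: 13.4
eef_pos: [550.7, 4.5, 185.1]
tcp_rot: [-3.141, -0.0, 1.792]
contact_force: [0.7, -0.3, 0.2]
opening: 0.559
```

```bash
python3 -c "
from h import *
import cv2
s=st();print(s['eef_pos'],s['tcp_rot'])
for n in ['wrist','side','top']: cv2.imwrite(f'pics/{n}9.png',r.grab_frame(n)[:,:,::-1])
"
```

```text
t 13.4 fix [-12.6 -47.2] z 185.1 rot [-3.141 -0.     1.792] F [ 0.7 -0.3  0.2] open 0.559
[550.69527963   4.51749512 185.06392905] [-3.14105111e+00 -2.41700831e-04  1.79209657e+00]
```

View pics/wrist9.png

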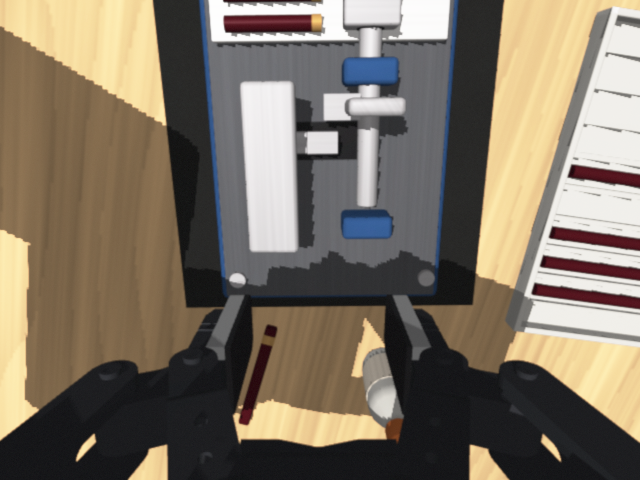

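View pics/top9.png

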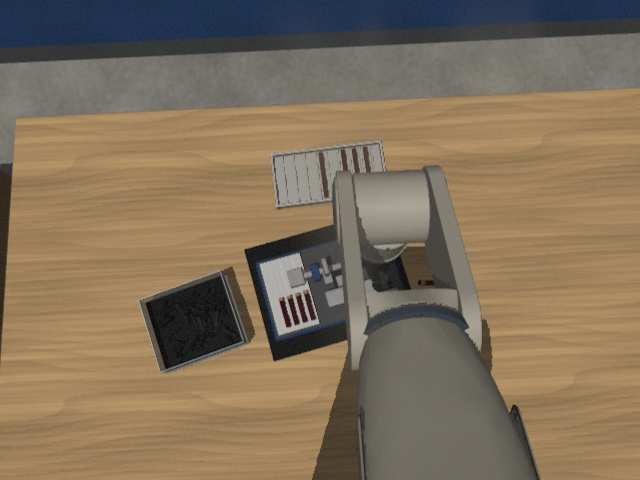

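The plate (px 376,106) now sits next to the far guide, with the tab past the tooth. A quick ray check of bar height and bolt travel.

Run:
```python
from h import *
np.set_printoptions(precision=1,suppress=True)
s={"eef_pos":np.array([550.7,4.52,185.06]),"tcp_rot":np.array([-3.14105,-.00024,1.7921])}
P=[(241,83),(293,83),(298,251),(248,251)]
for z in (54,61,68):
    q=[fixt(ray("wrist",p,z,s)) for p in P]; print(z,*q,"len",q[0][1]-q[3][1],q[1][1]-q[2][1])
print("plate top back edge",fixt(ray("wrist",(376,114),84,s)),"rod end",fixt(ray("wrist",(367,206),40,s)))
# rod end before
```

```text
54 [-58.8  39. ] [-27.5  38.9] [-26.3 -68. ] [-60.  -67.9] len 106.84703844455807 106.85798453128466
61 [-57.6  38.7] [-27.1  38.6] [-25.9 -65.6] [-58.8 -65.5] len 104.10660253929032 104.11726787842181
68 [-56.4  38.3] [-26.7  38.2] [-25.6 -63.2] [-57.5 -63.1] len 101.36616663402255 101.37655122555893
plate top back edge [19.2 21.3] rod end [ 21.  -40.3]
```

```bash
python3 -c "
from h import *
print(delta(-10.4,-45.7,96.2))"
```

```text
(array([0.07, 0.24, 8.83]), array([-0.1, -0. , -0.1]))
```

{"fn": "jog_arm", "kwargs": {
  "series": [
    [[0.1,0.2,3,0,0,0,4.8],[0.1,0.2,6,0,0,0,4.8],[0.1,0.2,8.8,0,0,0,4.8],[0.1,0.2,8.8,0,0,0,4.8],[0.1,0.2,8.8,0,0,0,4.8]]
  ]
}}

```text
clock: 14.18
eef_pos: [553.2, 6.4, 97.7]
tcp_rot: [3.141, 0.0, 1.794]
contact_force: [0.3, 0.4, -0.3]
opening: 0.559
```

```bash
python3 -c "
from h import *
import cv2
s=st()
a=r.grab_frame('wrist')[:,:,::-1]; b=cv2.imread('pics/wrist2.png')
cv2.imwrite('pics/wrist10.png',a)
cv2.imwrite('pics/cmp.png',np.hstack([b[:350,130:510],a[:350,130:510]]))
"
```

```text
t 14.18 fix [ -9.7 -45.9] z 97.7 rot [3.141 0.    1.794] F [ 0.3  0.4 -0.3] open 0.559
```

View pics/cmp.png

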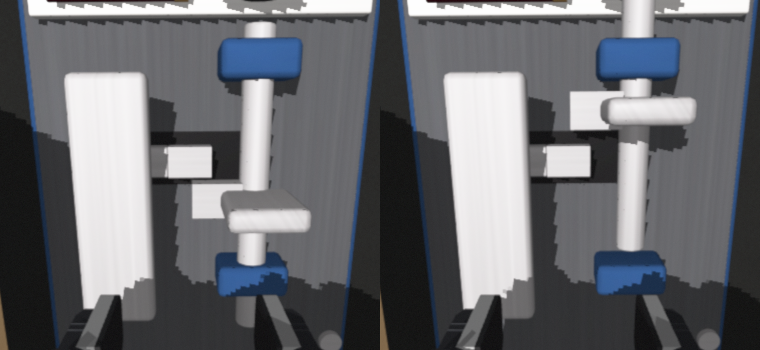

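The bar appears at the same pixels as in its starting "up" state (x 65–147, y 72–320), so the catch has sprung up. I'll lift and hand in.

{"fn": "jog_arm", "kwargs": {
  "series": [
    [[0,0,-3,0,0,0,4.8],[0,0,-6,0,0,0,4.8],[0,0,-9,0,0,0,4.8],[0,0,-9,0,0,0,4.8],[0,0,-9,0,0,0,4.8]]
  ]
}}

```text
clock: 14.85
eef_pos: [552.8, 6.0, 187.5]
tcp_rot: [3.141, 0.0, 1.793]
contact_force: [0.5, -0.6, -0.3]
opening: 0.564
```

```bash
python3 -c "
from h import *
st();print(r.sign_off())"
```

```text
t 14.85 fix [-10.2 -46.2] z 187.5 rot [3.141 0.    1.793] F [ 0.5 -0.6 -0.3] open 0.564
the job is handed in; nothing more can be done
None
```

The loading slide is locked, and I handed the job in at 14.9 s. No verdict was reported. One fingertip held the catch bar about 10 to 11 mm down (estimated from about 5 N of spring force). The other pushed the thumb plate to its end stop, with no more than about 21 N on the wrist along the push. I then backed off the plate and lifted clear.

**Bolt:** the plate now measures y ≈ 21 mm in fixture axes, against −20 mm at the start, so the bolt has moved about 40 mm. At the stop the tool stopped moving while the force rose, which agrees.

**Catch:** in before and after wrist pictures from nearly the same pose (about 1.5 mm apart), the bar sits at the same pixels to within 1, so it is back up. An earlier ray check from higher up did not settle this: it put the bar's length at 101 mm instead of 105 mm at full height, and fitted a height of about 61 mm better. I relied on the picture comparison.

**Bystanders:** the tool stayed well clear of the bottle, barrel, tray and bin. In the top view after the lift, the tray and bin look where they stood. I did not re-measure the bottle and barrel, which the arm mostly hid in that view. Contact force was about zero at hand-in.

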